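# Cure two resin joints of a model boat with a hand-held curing lamp

### The arm

A 6-joint arm with a two-finger parallel gripper is mounted at the origin on the work surface. World frame = base frame: x ahead of the robot, y to its left, z up, the work surface at z = 0. Lengths are in mm, angles in rad, forces in N, time in s.
With the tool pointing down it reaches from about 350 to 775 mm from the base axis. Payload 7.3 kg.
Tool frame: the origin (TCP) lies on the centre line of the jaws, within the pads' length; the fingertips stand 14 mm ahead of it and the grasp point (between the pads) lies 5 mm behind it; z points along the fingers, y is the line along which they close (so a half turn about z gives the same grasp; the last joint's range is limited). The gripper opens to 92 mm and grips with 3 to 60 N. Pads are 19 mm wide; open, the fingers measure 130 mm over their backs; the gripper's body (75 mm by 190 mm) begins 47 mm behind the grasp point.
Start: joints at [-1.455, 0.342, 1.524, -0, 1.275, -0.146], TCP at [135.902, -507.123, 240.741] pointing down, gripper open.
Joint ranges: [-2.53, 2.53], [-0.77, 2.02], [0.04, 2.7], [-1, 4.14], [0.28, 2.66], [-3.11, 3.11]. Speed limits (rad/s): [2.57, 2.57, 3.14, 3.14, 3.14, 3.14].

### API

Orientations are given as [roll, pitch, yaw] about the fixed x, y, z axes, in that order (R = Rz(yaw) Ry(pitch) Rx(roll)).
In Python, from plant import get_obs, capture, bot, spot_in, trace, pinpoint gives the robot as it stands.
- The arm moves only by the tool play_rows, never from a script. Its argument "rows" is a list of rows, each a list of 2 entries, a list of its own where there are three numbers: the shift along the world's x, y, z in units of 3 cm (1.0 is 3 cm), then the turn, a rotation vector about the world's x, y, z in units of 8 degrees (1.0 is 8 degrees). A call has 1 to 12 rows; each row shifts and turns the commanded pose from where the row before left it; what a row does not reach is not made up. A row lasts 1/8 s, in which the tool goes at most 62.5 mm and 10.7 degrees, less where a joint would pass 70% of its speed; a pose out of reach is approached as far as the arm can. A call with a number of a shift or a turn outside -1 to 1 is refused whole. A call with a gripper value outside its range is refused whole. "hand" is the opening, from -1 (shut) to 1 (fully open), set as the call begins (left out, the last holds). The fingers move at their own pace and stop on an object; the grip force is fixed at half the most. Time passes only in rows, so rows that do not move let the fingers close. It gives the time, the measured TCP pose, the force, the opening and the grip force at its end, in the units of the state.
- get_obs(): the state, without advancing time (a new reading comes with each control period).
- capture(name): name is "side" or "top" or "wrist"; returns a dict with "frame" (480x640x3 uint8, red, green, blue), "fov_y" (degrees; the focal length in pixels is half the picture's height over the tangent of half this angle, whatever the lens; pixels are square), "cx", "cy" (the principal point, pixels), "dist" ([k1, k2, p1, p2, k3] as OpenCV has them; the pictures are not rectified), "rvec" (rotation vector, rad) and "tvec" (3), from world to camera coordinates, as OpenCV has them; the wrist camera has in their place "hand_eye" (4x4, takes a point from camera to tool coordinates, whose origin is the TCP and whose axes are the flange's). Camera axes: x right, y down, z forward; pixel columns grow to the right and rows downward; lengths in mm; the calibration is good to about 2 mm. A picture is of the moment at which its call begins: read the wrist's pose just before it. There is no depth.
- bot.close_job(): hands the job in; it is judged then, once.
Trained networks look in the newest picture that a camera, given by its name, has taken for a name from the list of things; names that differ only in an ending like _2 or _b are one class to them, and where a whole thing is asked for, a point or a joint stands for the part that bears it (a point fixed in the world has none). Each returns a list of dicts, best first, with "p" (0 to 1); they miss things now and then, are a little off and sometimes report something else, mostly with a low value. They report only what shows in the picture. A call takes as long as a camera call.
- spot_in(query, camera): "at" ([row, column] in pixels, amid what is visible of it).
- trace(query, camera): "mask" (480x640 bool, what is visible of it) and "at" ([row, column] in pixels, amid what is visible of it).
- pinpoint(query, camera): "at" ([row, column] in pixels: a listed point, or the origin of a listed thing).
The state is a dict: "time": time; "joint_positions": joint angles; "dq": joint speeds; "tau": joint torques, N m; "tool_pos": TCP position; "tcp_rot": TCP orientation; "contact_force": force on the tool from outside, world axes, zero at the start; "moment": the same for the moment, N m; "grip_width": finger opening in mm; "finger_force": force on a finger pad.
Only numpy, scipy, OpenCV 4.12 (cv2) and the standard library are available. Lean on these libraries where they do the work, as an engineer would, in place of code of your own. Each camera call takes 0.05 s, during which the arm holds its last target. There are 200 camera calls.

### The job

Pick the curing lamp up off its charging pad by its orange handle and first aim it squarely at the lime resin spot on the sloping grey panel, its window about 30 mm from the resin, keeping it steady there for a good second. Then carry it clear over the painted parts drying on sticks and bring it over the model boat, so that it hovers level about 10 mm above the lime resin seam on the deck, centred on the seam and lined up lengthwise with it, and finish like that, still holding the lamp still in the air. Never touch the panel, its jig or the boat, with lamp or robot, and do not knock over or push away the foam block or the bottles.

Things in the scene. Friction and masses are not known exactly. Their poses are not given: they have to be found in the camera images.
- lamp: Loose cordless curing lamp standing upright, about 130 g (up to a third off): black bar head 30 (x) x 84 (y) x 20 mm high with a violet band at its foot; from its middle a square orange handle, 26 x 26 mm, rises to 115 mm. Origin: centre of the underside, where it shines out; z up along the handle, y along the head. Grip the handle across x or y, 40 to 110 mm above the origin.
- lamp_window (a point): The lamp's light window: centre of the lamp's underside (same point as the lamp's origin). The light leaves along the lamp's -z.
- pad: Fixed white charging pad on which the lamp stands, 70 (x) x 110 (y) x 10 mm; origin at the centre of its underside. The pad stands near the robot, either on its right or on its left.
- jig: Fixed wooden jig, base 120 (x) x 140 (y) x 10 mm, on posts that carry the sloping panel; highest point 75 mm. Origin at the centre of the base's underside.
- panel: Fixed grey panel on the jig, with dark trim lines and two white patches, 100 (x) x 120 (y) x 5 mm, sloping 25 degrees so that its upper face looks up and towards the robot's side of the jig. Origin: centre of the upper face, 52 mm above the table; z is the outward normal of the upper face, y is level.
- resin_spot (a point): The round lime resin spot, 16 mm across, in the middle of the panel's upper face (point on top of the resin, 1.5 mm above the panel).
- hull: Fixed blue and red workboat model in a wooden cradle, 70 mm wide (x), 240 mm long (y; bow to -y), wooden deck 60 mm above the table. A white wheelhouse with red roof and funnel stands at y = 40 to 90 mm, up to 110 mm above the table; a 5 mm brass mast at y = -98 mm, up to 110 mm. Origin: underside of the cradle, amidships; z up.
- resin_seam (a point): Middle of the lime resin seam on the boat's deck, a strip 70 mm long (along the hull's y) and 10 mm wide (x); at hull x = 0, y = -30 mm, 62 mm above the table (on top of the resin). The strip is flat and level.
- foam: Loose cream foam block, 260 (x) x 110 (y) x 50 mm, 0.5 kg, standing between the jig and the boat, with painted parts on ten thin sticks, the highest reaching 165 mm above the table. Origin: centre of the underside. Leave it standing.
- glue: Loose white glue bottle with red cap, 40 mm across, 115 mm tall, near the robot, on its left when the pad is on its right and the other way round. Origin: centre of the underside. Leave it standing.
- paint_a: Loose black paint bottle with white cap, 28 mm across, 75 mm tall, beyond the foam block. Origin: centre of the underside. Leave it standing.
- paint_b: Loose yellow paint bottle with black cap, 28 mm across, 75 mm tall, beyond the foam block. Origin: centre of the underside. Leave it standing.

How it is judged:
By the outcome, as a careful person would: the job done as asked, in the order asked, and still so for the second after the job is handed in, while the arm keeps its last pose, push and grip.
It also fails if it takes over 61 s, if anything falls off the work surface, if the arm or the gripper's body presses on something with over 40 N, if the wrist force passes 120 N, or if a joint passes its speed limit or range.

## Working session

There is one attempt and no reset: what is moved stays moved. The work goes in short steps, Python scripts to look and compute and a tool call to move; the robot and the scene stay as the last step left them, time stands still between calls to the robot, and variables do not carry over. Pictures are saved under pics/ and viewed, at most 10 in all, crops included, and the job is handed in when it is done.

Besides the shell and the picture viewer there is one more tool, called as name(argument=value, ...) on one line, values as JSON. play_rows: Moves the arm, as the interface text tells. Shifts and turns lie within -1 to 1; 1 stands for 3 cm of shift or 8 degrees of turn. Its arguments: {"type":"object","properties":{"rows":{"type":"array"},"hand":{"type":"number"}},"required":["rows"]}

```bash
mkdir -p pics
cat > h.py <<'E'
import numpy as np, cv2
from scipy.spatial.transform import Rotation as R
from plant import get_obs, capture, bot, spot_in, trace, pinpoint
def cam(c, o=None):
    f=240/np.tan(np.radians(c["fov_y"])/2)
    K=np.array([[f,0,c["cx"]],[0,f,c["cy"]],[0,0,1.]])
    if "rvec" in c:
        Rw=R.from_rotvec(np.ravel(c["rvec"])).as_matrix(); C=-Rw.T@np.ravel(c["tvec"]); Rc=Rw.T
    else:
        H=np.array(c["hand_eye"]); T=R.from_euler('xyz',o["tcp_rot"]).as_matrix()
        Rc=T@H[:3,:3]; C=T@H[:3,3]+np.array(o["tool_pos"])
    return K,np.array(c["dist"],float),Rc,C
def ray(m,at):
    K,d,Rc,C=m
    u=cv2.undistortPoints(np.array([[[at[1],at[0]]]],float),K,d)[0,0]
    v=Rc@np.array([u[0],u[1],1]); return C,v/np.linalg.norm(v)
def onz(m,at,z):
    C,v=ray(m,at); return C+v*(z-C[2])/v[2]
def proj(m,P):
    K,d,Rc,C=m
    p=cv2.projectPoints((np.atleast_2d(P)-C)@Rc,np.zeros(3),np.zeros(3),K,d)[0][:,0]
    return p[:,::-1]
def save(n,f): cv2.imwrite("pics/"+n+".png",f[:,:,::-1])
def tri(rs):
    A=0;b=0
    for C,v in rs:
        M=np.eye(3)-np.outer(v,v);A=A+M;b=b+M@C
    return np.linalg.solve(A,b)
E
cat > look.py <<'E'
from h import *
o=get_obs(); print(o["time"],o["tool_pos"],o["tcp_rot"],o["grip_width"])
ms={}
fr={}
for n in ["top","side"]:
    c=capture(n); ms[n]=cam(c); fr[n]=c["frame"]; save(n+"0",c["frame"]); print(n,"C",ms[n][3].round())
Z=dict(lamp=10,lamp_window=10,pad=0,jig=0,panel=52,resin_spot=53.5,hull=0,resin_seam=62,foam=0,glue=0,paint_a=0,paint_b=0)
for q,z in Z.items():
    best={}
    for n in ms:
        for r in pinpoint(q,n)[:2]:
            print(q,n,round(r["p"],2),np.round(r["at"]),onz(ms[n],r["at"],z).round(1))
            best.setdefault(n,r)
    if len(best)==2: print("   tri",tri([ray(ms[n],best[n]["at"]) for n in best]).round(1))
E
python3 look.py
```

```text
0.0 [ 135.85415343 -506.7067213   240.03082243] [-3.14004588e+00 -2.50789505e-04  2.61776831e-01] 91.91643644157814
top C [ 509.    0. 1085.]
side C [144. 463. 741.]
lamp top 0.61 [350. 485.] [ 441.8 -261.9   10. ]
lamp side 0.96 [230. 469.] [ 437.9 -269.7   10. ]
   tri [ 439.  -262.9   14.3]
lamp_window top 0.82 [348. 483.] [ 445.8 -258.8   10. ]
lamp_window side 0.62 [233. 466.] [ 438.6 -259.2   10. ]
lamp_window side 0.32 [410. 268.] [432.7 269.8  10. ]
   tri [ 442.9 -261.7    5.3]
pad top 0.76 [347. 481.] [ 446.7 -257.3    0. ]
pad side 0.57 [238. 464.] [ 435.9 -253.     0. ]
   tri [ 443.2 -262.1  -11.8]
jig top 0.58 [236. 472.] [ 640.8 -253.1    0. ]
jig side 0.69 [192. 390.] [ 630.1 -254.8    0. ]
   tri [ 637.7 -257.3   -5.7]
panel top 0.72 [234. 477.] [ 637.5 -249.4   52. ]
panel side 0.75 [172. 390.] [ 638.6 -255.5   52. ]
   tri [ 635.7 -248.9   57.5]
resin_spot top 0.79 [234. 481.] [ 636.8 -254.9   53.5]
resin_spot side 0.7 [173. 391.] [ 633.6 -251.2   53.5]
resin_spot side 0.21 [232. 466.] [ 421.4 -216.3   53.5]
   tri [ 637.2 -256.2   48.6]
hull top 0.7 [247. 154.] [6
[... 262 characters left out ...]
de 0.67 [312. 179.] [639.1 278.1  62. ]
   tri [635.9 279.6  66.8]
foam side 0.96 [298. 349.] [495.1  24.5   0. ]
glue top 0.79 [363. 179.] [433.6 269.    0. ]
glue side 0.8 [412. 271.] [430.5 266.1   0. ]
   tri [4.320e+02 2.675e+02 3.000e-01]
paint_a top 0.85 [151. 376.] [800.7 -88.1   0. ]
paint_a top 0.75 [166. 289.] [778.6  70.2   0. ]
paint_a side 0.96 [232. 232.] [776.5  72.2   0. ]
paint_a side 0.69 [195. 280.] [791.6 -71.8   0. ]
   tri [ 881.3  -57.9 -168. ]
paint_b top 0.85 [151. 376.] [800.7 -88.1   0. ]
paint_b top 0.75 [166. 289.] [778.6  70.2   0. ]
paint_b side 0.96 [232. 232.] [776.5  72.2   0. ]
paint_b side 0.69 [195. 280.] [791.6 -71.8   0. ]
   tri [ 881.3  -57.9 -168. ]
```

View pics/top0.png

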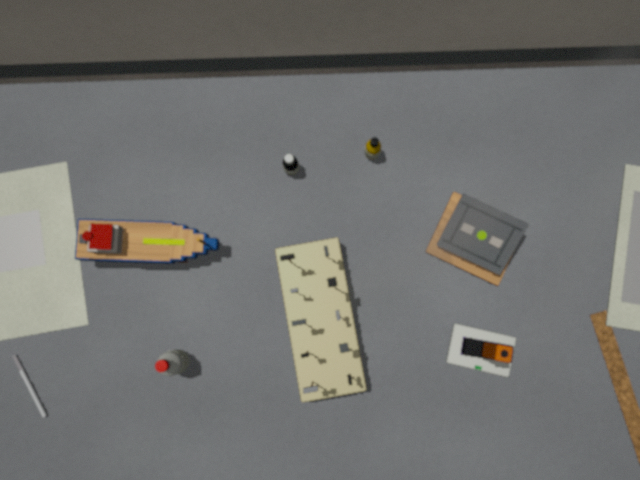

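View pics/side0.png

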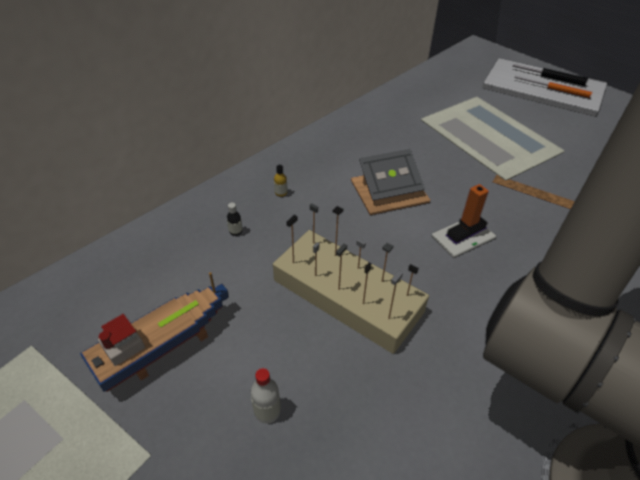

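The top view shows the boat on the left with its bow to the right and the seam at about (163,241). The foam is at (320,320), the panel at (482,235), and the lamp on the pad at about (485,350), yawed about -7°. The side view agrees. I'll move over the lamp for a closer look.

play_rows(rows=[[[0.9, 0.75, 0.4], [0, 0, -0.25]], [[0.9, 0.75, 0.4], [0, 0, -0.25]], [[0.9, 0.75, 0.4], [0, 0, -0.25]], [[0.9, 0.75, 0.4], [0, 0, -0.25]], [[0.9, 0.75, 0.4], [0, 0, -0.25]], [[0.9, 0.75, 0.4], [0, 0, -0.25]], [[0.9, 0.75, 0.4], [0, 0, -0.25]], [[0.9, 0.75, 0.4], [0, 0, -0.25]], [[0.9, 0.75, 0.4], [0, 0, -0.25]], [[0.9, 0.7, 0.3], [0, 0, -0.25]], [[0.9, 0.7, 0], [0, 0, -0.3]], [[0, 0, 0], [0, 0, 0]]], hand=1)

```text
time: 2.8
tool_pos: [434.1, -261.3, 357.6]
tcp_rot: [-3.141, -0.0, -0.126]
contact_force: [-0.1, -0.1, -0.6]
grip_width: 92.0
finger_force: 0.0
```

```bash
cat > wl.py <<'E'
from h import *
import sys
def wl(name,Z):
    o=get_obs(); print(o["time"],np.round(o["tool_pos"],1),np.round(o["tcp_rot"],4),np.round(o["joint_positions"],3))
    c=capture("wrist"); m=cam(c,o); save(name,c["frame"]); print("C",m[3].round(1),"fwd",m[2][:,2].round(2))
    np.savez("m_"+name+".npz",*m); 
    for q,z in Z.items():
        for r in pinpoint(q,"wrist")[:2]: print(q,round(r["p"],2),np.round(r["at"]),onz(m,r["at"],z).round(1))
    return m,c
if __name__=="__main__":
    wl(sys.argv[1],dict(lamp=10,lamp_window=10,pad=0,panel=52,resin_spot=53.5,resin_seam=62,hull=0))
E
python3 wl.py w1
```

```text
2.8 [ 434.1 -261.3  357.6] [-3.1414 -0.     -0.126 ] [-0.693  0.244  1.343  0.     1.555  1.003]
C [ 503.2 -270.5  502.3] fwd [-0.26  0.03 -0.97]
lamp 0.94 [189. 314.] [ 443.8 -261.2   10. ]
lamp_window 0.97 [189. 312.] [ 444.6 -258.5   10. ]
pad 0.66 [195. 307.] [ 436.6 -251.8    0. ]
pad 0.64 [ 15. 281.] [ 653.2 -248.1    0. ]
panel 0.79 [ 14. 286.] [ 637.3 -256.4   52. ]
resin_spot 0.7 [ 15. 283.] [ 636.3 -252.7   53.5]
```

View pics/w1.png

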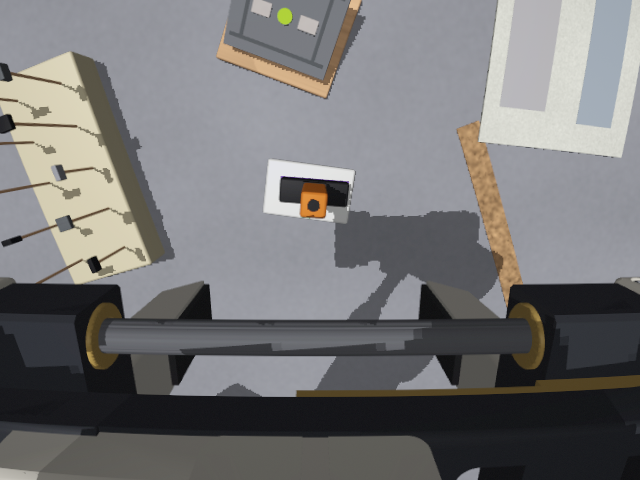

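The wrist view shows the lamp at about (313,192), squarely on the white pad. The panel's lower half is at the top with the resin at (285,15), and its low edge faces the robot. I'll fit the lamp pose to its mask.

```bash
cat > fit.py <<'E'
from h import *
from scipy.optimize import minimize
def box(x0,x1,y0,y1,z0,z1): return np.array([[x,y,z] for x in(x0,x1) for y in(y0,y1) for z in(z0,z1)],float)
LAMP=[box(-15,15,-42,42,0,20),box(-13,13,-13,13,20,115)]
t=np.radians(25)
def panelpts():
    b=box(-50,50,-60,60,-5,0); Ry=R.from_euler('y',-25,degrees=True).as_matrix()  # normal toward -x
    return [b@Ry.T+[0,0,52]]
HULLSEAM=[box(-5,5,-35,35,62,62)]
def sil(m,parts,x,y,yaw,z,S=4):
    im=np.zeros((480*S,640*S),np.uint8); Rz=R.from_euler('z',yaw).as_matrix()
    for P in parts:
        p=proj(m,P@Rz.T+[x,y,z])[:,::-1]
        h=cv2.convexHull(((p+.5)*S-.5).astype(np.float32)).round().astype(np.int32)
        cv2.fillConvexPoly(im,h,1)
    return cv2.resize(im.astype(np.float32),(640,480),interpolation=cv2.INTER_AREA)
def fit(m,mask,parts,x0,z,clip=None):
    M=mask.astype(np.float32)
    def cost(p):
        s=sil(m,parts,p[0],p[1],p[2]/50,z)
        if clip is not None: s=s*clip
        return np.abs(s-M).sum()/M.sum()
    s0=np.array([x0[0],x0[1],x0[2]*50]); best=None
    for k in range(3):
        r=minimize(cost,s0,method="Nelder-Mead",options=dict(initial_simplex=s0+np.array([[0,0,0],[6,0,0],[0,6,0],[0,0,4]])/(k+1),xatol=.02,fatol=1e-5)); s0=r.x
    return s0*[1,1,1/50],r.fun
E
python3 - <<'E'
from fit import *
o=get_obs();c=capture("wrist");m=cam(c,o)
a=trace("lamp","wrist")[0]; print(a["p"],a["mask"].sum())
print(fit(m,a["mask"],LAMP,(442,-261,-.12),10))
for n in("top","side"):
    c=capture(n);mm=cam(c)
    for q,P,x0,z in (("lamp",LAMP,(442,-261,-.12),10),("panel",panelpts(),(637,-255,-.4),0)):
        a=trace(q,n)
        if a: print(n,q,a[0]["p"],fit(mm,a[0]["mask"],P,x0,z))
f=capture("wrist")["frame"].astype(int)
hsv=cv2.cvtColor(f.astype(np.uint8),cv2.COLOR_RGB2HSV)
w=((hsv[...,1]<40)&(hsv[...,2]>205)).astype(np.uint8); w[:140]=0;w[240:]=0;w[:,:240]=0;w[:,380:]=0
pts=np.argwhere(w); q=np.array([onz(m,p,10)[:2] for p in pts],np.float32); print(cv2.minAreaRect(q))
E
```

```text
0.58 2079
(array([ 4.42667489e+02, -2.60340146e+02, -2.03129165e-01]), np.float64(0.05856180936098099))
top lamp 0.85 (array([ 4.45281417e+02, -2.55085548e+02, -2.20719456e-01]), np.float64(0.3640070855617523))
top panel 0.97 (array([ 6.37315580e+02, -2.56546805e+02, -4.73303536e-01]), np.float64(0.020818453282117844))
side lamp 0.72 (array([ 4.39897000e+02, -2.59480982e+02, -1.80853264e-01]), np.float64(0.054163526743650436))
side panel 0.78 (array([ 6.33813368e+02, -2.54003400e+02, -4.71557722e-01]), np.float64(0.025988247245550156))
((441.8747253417969, -253.85983276367188), (106.70350646972656, 66.9979476928711), 75.32310485839844)
```

play_rows(rows=[[[0.28, 0.03, -0.8], [0, 0, -0.55]], [[0, 0, -1], [0, 0, 0]], [[0, 0, -1], [0, 0, 0]], [[0, 0, -1], [0, 0, 0]], [[0, 0, -0.8], [0, 0, 0]], [[0, 0, 0], [0, 0, 0]], [[0, 0, 0], [0, 0, 0]]])

```text
time: 4.53
tool_pos: [441.8, -262.1, 220.8]
tcp_rot: [3.141, -0.001, -0.206]
contact_force: [0.5, -0.1, 0.4]
grip_width: 91.8
finger_force: 0.0
```

Run:
```python
from fit import *
from wl import wl
m,c=wl("w2",dict(lamp=10))
a=trace("lamp","wrist")[0]; print(a["p"],a["mask"].sum())
print(fit(m,a["mask"],LAMP,(442,-261,-.2),10))
```

```text
4.525 [ 441.8 -262.1  220.8] [ 3.1408e+00 -1.4000e-03 -2.0590e-01] [-0.685  0.338  1.588 -0.     1.214  1.092]
C [ 509.9 -276.5  365.6] fwd [-0.25  0.05 -0.97]
lamp 0.78 [222. 315.] [ 437.8 -261.4   10. ]
0.6 4795
(array([ 4.42978066e+02, -2.60609305e+02, -2.13384706e-01]), np.float64(0.03279457613825798))
```

play_rows(rows=[[[0.04, 0.05, -1], [0, 0, -0.05]], [[0, 0, -1], [0, 0, 0]], [[0, 0, -1], [0, 0, 0]], [[0, 0, -0.8], [0, 0, 0]], [[0, 0, -0.5], [0, 0, 0]], [[0, 0, -0.2], [0, 0, 0]], [[0, 0, 0], [0, 0, 0]], [[0, 0, 0], [0, 0, 0]]])

```text
time: 5.68
tool_pos: [443.0, -260.6, 85.6]
tcp_rot: [3.141, -0.001, -0.213]
contact_force: [-0.1, 0.7, 1.0]
grip_width: 91.9
finger_force: 0.0
```

play_rows(rows=[[[0, 0, 0], [0, 0, 0]], [[0, 0, 0], [0, 0, 0]], [[0, 0, 0], [0, 0, 0]], [[0, 0, 0], [0, 0, 0]], [[0, 0, 0], [0, 0, 0]], [[0, 0, 0], [0, 0, 0]], [[0, 0, 0], [0, 0, 0]], [[0, 0, 0], [0, 0, 0]]], hand=-1)

```text
time: 6.68
tool_pos: [442.5, -260.2, 84.7]
tcp_rot: [3.142, 0.0, -0.213]
contact_force: [-0.1, 0.3, -0.3]
grip_width: 26.0
finger_force: 30.0
```

play_rows(rows=[[[0, 0, 0.3], [0, 0, 0]], [[0, 0, 0.7], [0, 0, 0]], [[0, 0, 1], [0, 0, 0]], [[0, 0, 1], [0, 0, 0]], [[0, 0, 1], [0, 0, 0]], [[0.5, 0, 1], [0, 0, -0.3]], [[0.9, 0.05, 1], [0, 0, -0.5]], [[0.9, 0.05, 0.5], [0, 0, -0.5]], [[0.9, 0.05, 0], [0, 0, -0.4]], [[0.4, 0, 0], [0, 0, -0.2]], [[0, 0, 0], [0, 0, 0]], [[0, 0, 0], [0, 0, 0]]])

```text
time: 8.18
tool_pos: [549.9, -255.7, 279.8]
tcp_rot: [3.141, 0.001, -0.478]
contact_force: [-0.7, 0.4, -0.7]
grip_width: 25.8
finger_force: 30.0
```

Run:
```python
from fit import *
from wl import wl
m,c=wl("w3",dict(panel=52,resin_spot=53.5,lamp=0))
o=get_obs()
a=trace("panel","wrist")[0]; M=a["mask"]; ys,xs=np.nonzero(M);print(a["p"],M.sum(),ys.min(),ys.max(),xs.min(),xs.max())
print(fit(m,M,panelpts(),(637,-255,-.47),0))
hsv=cv2.cvtColor(c["frame"],cv2.COLOR_RGB2HSV)
g=(hsv[...,0]>28)&(hsv[...,0]<50)&(hsv[...,1]>140)&(hsv[...,2]>100)
n,l,s,ce=cv2.connectedComponentsWithStats(g.astype(np.uint8))
for i in range(1,n):
    if s[i,4]>30: print("green",s[i],onz(m,ce[i][::-1],53.5).round(1))
a=trace("lamp","wrist")
if a: 
    ys,xs=np.nonzero(a[0]["mask"]);print("lamp",a[0]["p"],len(ys),ys.min(),ys.max(),xs.min(),xs.max())
```

```text
8.175 [ 549.9 -255.7  279.8] [ 3.1414e+00  6.0000e-04 -4.7780e-01] [-0.561  0.472  1.214 -0.     1.456  1.487]
C [ 611.9 -288.1  424.5] fwd [-0.23  0.12 -0.97]
panel 0.92 [131. 270.] [ 637.8 -254.6   52. ]
resin_spot 0.67 [137. 270.] [ 633.  -252.3   53.5]
lamp 0.66 [262. 314.] [ 492.5 -224.9    0. ]
0.6 13293 76 180 199 337
(array([ 6.36219875e+02, -2.54693855e+02, -4.85346617e-01]), np.float64(0.01984597183763981))
green [263 126  17  16 219] [ 635.9 -254.5   53.5]
lamp 0.57 12210 238 389 239 392
```

View pics/w3.png

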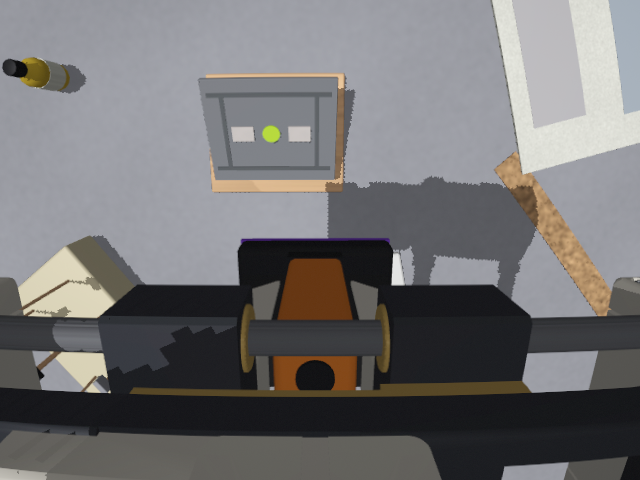

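The view shows the panel squarely in tool yaw with resin at (271,134), and the lamp firmly gripped with its head front edge at about row 240, columns 239-392. Next I'll compute the in-hand lamp offset and the aiming move.

Run:
```python
from fit import *
o=get_obs(); c=capture("wrist"); m=cam(c,o); f=c["frame"]
T=R.from_euler('xyz',o["tcp_rot"]).as_matrix(); p=np.array(o["tool_pos"])
# tool frame: lamp z=-tool z; lamp x=tool x, lamp y=-tool y
L=T@np.diag([1,-1,-1.]); 
pts=np.array([[15,42,0],[15,-42,0],[15,42,20],[15,-42,20]])
print(proj(m,(pts@L.T)+p+T[:,2]*74.7).round(1))
hsv=cv2.cvtColor(f,cv2.COLOR_RGB2HSV)
print("col315 rows",[(r,tuple(f[r,300])) for r in range(232,264,1)][::2])
v=((hsv[...,0]>115)&(hsv[...,0]<150)&(hsv[...,1]>120)&(hsv[...,2]>50)); v[:200]=0;v[300:]=0
ys,xs=np.nonzero(v); print("violet",len(ys),ys.min(),ys.max(),xs.min(),xs.max())
for b in (xs.min()+3,(xs.min()+xs.max())//2,xs.max()-3): print(b,ys[xs==b])
yaw=-.485; n=R.from_euler('z',yaw).apply([-np.sin(t),0,np.cos(t)])
spot=np.array([635.8,-254.5,53.4])
tg=spot+n*(30+74.7)
Lt=R.from_euler('z',yaw).as_matrix()@R.from_euler('y',-25,degrees=True).as_matrix()
rv=R.from_matrix(Lt@L.T).as_rotvec(degrees=True)
print("n",n,"tg",tg,"d units",(tg-p)/30,"rv units",rv/8)
```

```text
[[237.5 242.3]
 [237.6 387. ]
 [246.6 235.5]
 [246.7 393.6]]
col315 rows [(232, (np.uint8(164), np.uint8(166), np.uint8(173))), (234, (np.uint8(165), np.uint8(167), np.uint8(174))), (236, (np.uint8(167), np.uint8(168), np.uint8(175))), (238, (np.uint8(110), np.uint8(96), np.uint8(134))), (240, (np.uint8(38), np.uint8(23), np.uint8(63))), (242, (np.uint8(15), np.uint8(15), np.uint8(15))), (244, (np.uint8(14), np.uint8(16), np.uint8(18))), (246, (np.uint8(15), np.uint8(15), np.uint8(16))), (248, (np.uint8(20), np.uint8(21), np.uint8(21))), (250, (np.uint8(20), np.uint8(20), np.uint8(21))), (252, (np.uint8(15), np.uint8(15), np.uint8(15))), (254, (np.uint8(13), np.uint8(14), np.uint8(16))), (256, (np.uint8(14), np.uint8(15), np.uint8(16))), (258, (np.uint8(52), np.uint8(31), np.uint8(23))), (260, (np.uint8(101), np.uint8(55), np.uint8(18))), (262, (np.uint8(102), np.uint8(54), np.uint8(19)))]
violet 330 238 242 241 389
244 [239 240 241]
315 [239 240]
386 [238 239 240]
n [-0.37387979  0.19702817  0.90630779] tg [ 596.65478607 -233.87115097  148.2904253 ] d units [ 1.54742412  0.73198972 -4.38924597] rv units [-1.44634796 -2.76832129 -0.0459341 ]
```

play_rows(rows=[[[0.11, 0.2, -0.38], [-0.24, -0.46, -0.01]], [[0.11, 0.2, -0.38], [-0.24, -0.46, -0.01]], [[0.11, 0.2, -0.38], [-0.24, -0.46, -0.01]], [[0.11, 0.2, -0.38], [-0.24, -0.46, -0.01]], [[0.11, 0.2, -0.38], [-0.24, -0.46, -0.01]], [[0.11, 0.2, -0.38], [-0.24, -0.46, 0]], [[0.2, -0.1, -0.5], [0, 0, 0]], [[0.25, -0.13, -0.6], [0, 0, 0]], [[0.2, -0.1, -0.5], [0, 0, 0]], [[0.1, -0.05, -0.25], [0, 0, 0]], [[0, 0, 0], [0, 0, 0]], [[0, 0, 0], [0, 0, 0]]])

```text
time: 10.02
tool_pos: [593.0, -231.3, 156.3]
tcp_rot: [-3.141, -0.435, -0.485]
contact_force: [1.0, 0.5, -2.3]
grip_width: 25.8
finger_force: 30.0
```

```bash
cat > chk.py <<'E'
from fit import *
o=get_obs(); T=R.from_euler('xyz',o["tcp_rot"]).as_matrix(); p=np.array(o["tool_pos"]); L=T@np.diag([1,-1,-1.])
yaw=-.485; n=R.from_euler('z',yaw).apply([-np.sin(t),0,np.cos(t)]); spot=np.array([635.8,-254.5,53.4])
Lt=R.from_euler('z',yaw).as_matrix()@R.from_euler('y',-25,degrees=True).as_matrix()
tg=spot+n*104.7
print("window",(p+T[:,2]*74.7).round(1),"d units",((tg-p)/30).round(3),"rv units",(R.from_matrix(Lt@L.T).as_rotvec(degrees=True)/8).round(3))
for nme in ("side","top"):
    c=capture(nme);m=cam(c)
    a=trace("lamp",nme)
    f=c["frame"].copy()
    for P in LAMP:
        q=proj(m,P@L.T+p+T[:,2]*74.7)[:,::-1]
        cv2.polylines(f,[cv2.convexHull(q.astype(np.float32)).round().astype(np.int32)],True,(255,0,255),1)
    if a:
        s=np.maximum.reduce([cv2.fillConvexPoly(np.zeros((480,640),np.uint8),cv2.convexHull(proj(m,P@L.T+p+T[:,2]*74.7)[:,::-1].astype(np.float32)).round().astype(np.int32),1) for P in LAMP])>0
        M=a[0]["mask"]; print(nme,a[0]["p"],M.sum(),"in-pred",(M&s).sum()/M.sum(),"cent",np.argwhere(M).mean(0),np.argwhere(s).mean(0))
    y,x=proj(m,p+T[:,2]*60)[0].astype(int); y=min(max(y,75),404);x=min(max(x,100),539)
    cr=c["frame"][y-75:y+75,x-100:x+100]; cr2=f[y-75:y+75,x-100:x+100]
    im=np.hstack([cr,cr2]); globals()["I_"+nme]=cv2.resize(im,None,fx=2,fy=2,interpolation=cv2.INTER_CUBIC)
import sys; save(sys.argv[1],np.vstack([I_side,I_top]))
E
python3 chk.py c1
```

```text
window [ 620.9 -245.9   88.6] d units [ 0.121 -0.087 -0.267] rv units [-0.007 -0.005  0.002]
side 0.73 727 in-pred 1.0 cent [161.62173315 398.07015131] [153.58021807 401.45716511]
top 0.91 422 in-pred 0.8601895734597157 cent [237.03554502 485.79620853] [247.31732641 481.3348475 ]
```

View pics/c1.png

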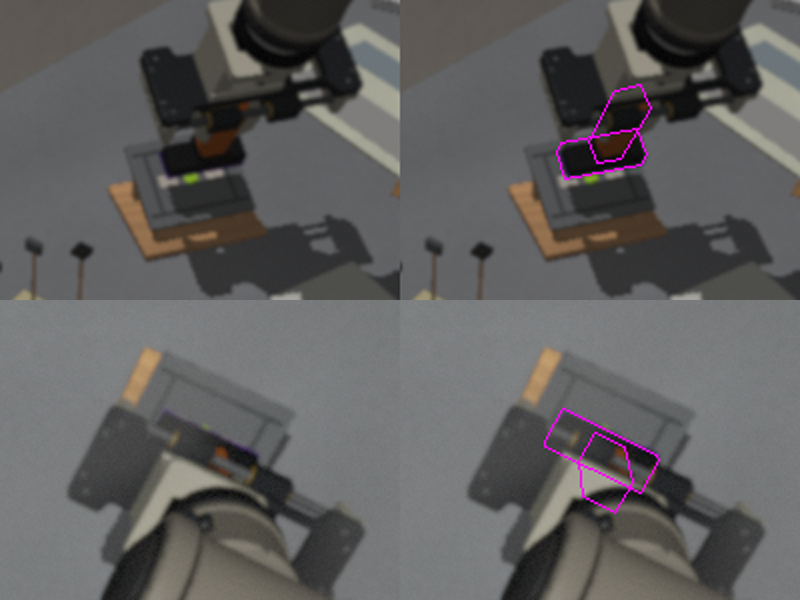

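The crops show the lamp square over the panel, with its outline matching the prediction to about 1 px. I'll make the last 9 mm and hold.

play_rows(rows=[[[0.06, -0.04, -0.14], [0, 0, 0]], [[0.06, -0.045, -0.13], [0, 0, 0]], [[0, 0, 0], [0, 0, 0]], [[0, 0, 0], [0, 0, 0]]])

```text
time: 10.72
tool_pos: [596.4, -233.7, 147.6]
tcp_rot: [-3.141, -0.434, -0.486]
contact_force: [0.2, -0.5, -1.3]
grip_width: 26.0
finger_force: 30.0
```

```bash
python3 chk.py c2
```

```text
window [ 624.2 -248.3   79.9] d units [ 0.009 -0.006  0.023] rv units [-0.01  -0.01   0.002]
side 0.59 745 in-pred 0.9852348993288591 cent [163.80805369 396.69261745] [155.92069786 400.16177637]
top 0.59 345 in-pred 0.8869565217391304 cent [234.63768116 485.53043478] [245.88196721 481.80065574]
```

play_rows(rows=[[[0, 0, 0], [0, 0, 0]], [[0, 0, 0], [0, 0, 0]], [[0, 0, 0], [0, 0, 0]], [[0, 0, 0], [0, 0, 0]], [[0, 0, 0], [0, 0, 0]], [[0, 0, 0], [0, 0, 0]], [[0, 0, 0], [0, 0, 0]], [[0, 0, 0], [0, 0, 0]], [[0, 0, 0], [0, 0, 0]], [[0, 0, 0], [0, 0, 0]], [[0, 0, 0], [0, 0, 0]], [[0, 0, 0], [0, 0, 0]]])

```text
time: 12.42
tool_pos: [596.4, -233.6, 147.7]
tcp_rot: [-3.141, -0.435, -0.485]
contact_force: [-0.2, -0.5, -1.7]
grip_width: 25.9
finger_force: 30.0
```

play_rows(rows=[[[0, 0, 0], [0, 0, 0]], [[0, 0, 0], [0, 0, 0]], [[0, 0, 0], [0, 0, 0]], [[-0.1, 0.05, 0.25], [0, 0, 0]], [[-0.2, 0.1, 0.5], [0, 0, 0]], [[-0.3, 0.16, 0.73], [0, 0, 0]], [[-0.2, 0.16, 0.9], [0.24, 0.46, 0.05]], [[0, 0.1, 1], [0.24, 0.46, 0.05]], [[0, 0.1, 1], [0.24, 0.46, 0.05]], [[0, 0.1, 0.7], [0.24, 0.46, 0.05]], [[0, 0.2, 0], [0.24, 0.46, 0.05]], [[0, 0.2, 0], [0.24, 0.46, 0.05]]])

```text
time: 13.92
tool_pos: [572.2, -198.3, 302.2]
tcp_rot: [-3.134, -0.001, -0.444]
contact_force: [0.3, -0.6, -1.3]
grip_width: 25.9
finger_force: 30.0
```

play_rows(rows=[[[0, 0.6, 0], [0, 0, 0.2]], [[0, 0.9, 0], [0, 0, 0.2]], [[0, 0.9, 0], [0, 0, 0.2]], [[0, 0.9, 0], [0, 0, 0.2]], [[0, 0.9, 0], [0, 0, 0.2]], [[0, 0.9, 0], [0, 0, 0.2]], [[0, 0.9, 0], [0, 0, 0.2]], [[0, 0.9, 0], [0, 0, 0.2]], [[0, 0.9, 0], [0, 0, 0.2]], [[0, 0.9, 0], [0, 0, 0.2]], [[0, 0.9, 0], [0, 0, 0.2]], [[0, 0.9, 0], [0, 0, 0.2]]])

```text
time: 15.42
tool_pos: [571.4, 118.2, 301.2]
tcp_rot: [-3.133, -0.003, -0.107]
contact_force: [0.9, -1.0, -1.5]
grip_width: 26.0
finger_force: 30.0
```

play_rows(rows=[[[0, 0.9, 0], [0, 0, 0.2]], [[0, 0.9, 0], [0, 0, 0.2]], [[0, 0.9, 0], [0, 0, 0.2]], [[0, 0.9, 0], [0, 0, 0.2]], [[0, 0.9, 0], [0, 0, 0]], [[0, 0.6, 0], [0, 0, 0]], [[0, 0.2, 0], [0, 0, 0]], [[0, 0, 0], [0, 0, 0]], [[0, 0, 0], [0, 0, 0]]])

```text
time: 16.55
tool_pos: [572.5, 274.6, 300.2]
tcp_rot: [-3.134, -0.0, 0.001]
contact_force: [0.3, -0.0, -0.7]
grip_width: 25.7
finger_force: 30.0
```

Run:
```python
from fit import *
from wl import wl
m,c=wl("w4",dict(resin_seam=62,hull=0,lamp=0))
def seam(m,c,nm):
    hsv=cv2.cvtColor(c["frame"],cv2.COLOR_RGB2HSV)
    g=((hsv[...,0]>24)&(hsv[...,0]<50)&(hsv[...,1]>140)&(hsv[...,2]>100)).astype(np.uint8)
    n,l,s,ce=cv2.connectedComponentsWithStats(g)
    for i in range(1,n):
        if s[i,4]>60:
            w=np.array([onz(m,p,62)[:2] for p in np.argwhere(l==i)],np.float32)
            print(nm,s[i],cv2.minAreaRect(w),w.mean(0))
seam(m,c,"w")
for n in("top","side"):
    c=capture(n);seam(cam(c),c,n)
```

```text
16.55 [572.5 274.6 300.2] [-3.1343e+00 -2.0000e-04  1.4000e-03] [0.323 0.52  1.082 0.007 1.538 1.892]
C [642.2 273.3 444.9] fwd [-0.26  0.01 -0.97]
resin_seam 0.73 [140. 309.] [642.4 282.3  62. ]
hull 0.88 [140. 284.] [642.6 311.1   0. ]
lamp 0.73 [264. 316.] [498.9 275.3   0. ]
w [274 137  74  15 741] ((639.4114990234375, 280.5484619140625), (69.69279479980469, 9.851324081420898), 86.01884460449219) [639.3392  280.10846]
top [174 239  11   6  62] ((638.219970703125, 253.3570556640625), (17.01888656616211, 8.454451560974121), 88.36598205566406) [638.18414 253.10677]
side [158 301  40  26 230] ((637.19921875, 280.3756103515625), (69.41036224365234, 10.382386207580566), 86.05481719970703) [637.32306 281.11383]
```

View pics/w4.png

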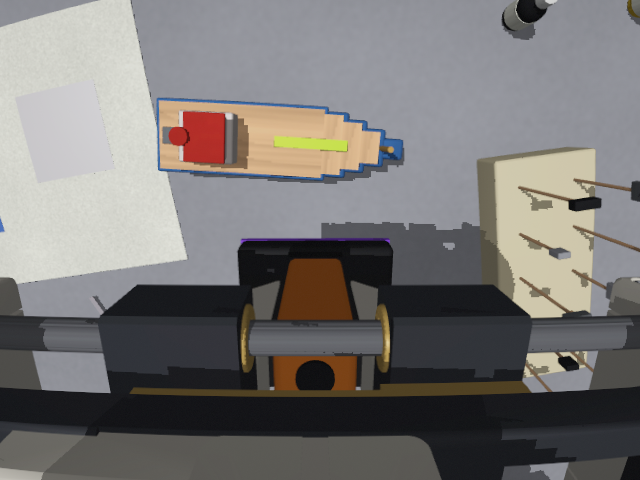

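The wrist view shows the seam at (311,144), yawed about -4° and measuring 69.7×9.9 mm as it should. The bow and mast are to the right, and the lamp is unmoved in the grip.

play_rows(rows=[[[0.4, 0.04, 0], [-0.01, 0, -0.1]], [[0.6, 0.04, 0], [-0.01, 0, -0.1]], [[0.6, 0.04, -0.3], [-0.01, 0, -0.1]], [[0.4, 0.04, -0.6], [-0.01, 0, -0.1]], [[0.23, 0.04, -0.9], [-0.01, 0, -0.11]], [[0, 0, -0.9], [0, 0, 0]], [[0, 0, -0.8], [0, 0, 0]], [[0, 0, -0.5], [0, 0, 0]], [[0, 0, -0.2], [0, 0, 0]], [[0, 0, 0], [0, 0, 0]], [[0, 0, 0], [0, 0, 0]]])

```text
time: 18.23
tool_pos: [639.8, 281.6, 175.3]
tcp_rot: [-3.14, -0.002, -0.069]
contact_force: [0.2, 1.0, -1.1]
grip_width: 25.7
finger_force: 30.0
```

```bash
sed -i 's/^import sys; save/print(p,o["tcp_rot"]);import sys; save/' chk.py; python3 chk.py c3 | grep -v window
```

```text
side 0.56 1925 in-pred 0.9885714285714285 cent [285.6161039  168.89298701] [281.3504692  165.62627499]
top 0.62 39 in-pred 1.0 cent [231.94871795 165.46153846] [235.07183908 150.89439655]
[639.77380276 281.60761618 175.28614312] [-3.14021430e+00 -2.12176949e-03 -6.88275199e-02]
```

View pics/c3.png

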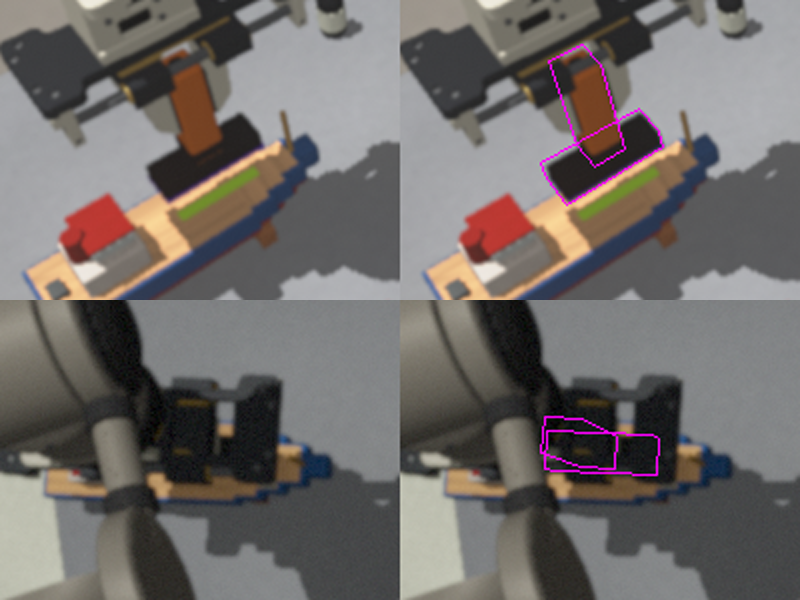

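The crops show the lamp hovering lengthwise over the seam, clear of the wheelhouse and mast. The predicted outline is 1-3 px off in the side view, so I'll fit the head there relative to the seam.

```bash
cat > sidefit.py <<'E'
from fit import *
o=get_obs(); p=np.array(o["tool_pos"]); T=R.from_euler('xyz',o["tcp_rot"]).as_matrix()
w=p+T[:,2]*74.7; print("tcp",p.round(1),"window",w.round(1))
c=capture("side"); m=cam(c); a=trace("lamp","side")[0]
hsv=cv2.cvtColor(c["frame"],cv2.COLOR_RGB2HSV)
org=((hsv[...,0]<16)&(hsv[...,1]>130)).astype(np.uint8)
M=a["mask"]; s=sil(m,[LAMP[0]],w[0],w[1],o["tcp_rot"][2],w[2])
clip=(cv2.dilate((s>0).astype(np.uint8),np.ones((9,9)))>0)
hd=M&clip&(org==0)
valid=(clip&~((org>0)&clip)).astype(np.float32)
for z in (w[2]-2,w[2],w[2]+2):
    r=fit(m,hd,[LAMP[0]],(w[0],w[1],o["tcp_rot"][2]),z,valid); print("z",round(z,1),r[0].round(3),r[1].round(3))
g=((hsv[...,0]>24)&(hsv[...,0]<50)&(hsv[...,1]>140)&(hsv[...,2]>70)).astype(np.uint8)
n,l,st,ce=cv2.connectedComponentsWithStats(g); i=1+np.argmax(st[1:,4])
q=np.array([onz(m,x,62)[:2] for x in np.argwhere(l==i)],np.float32); print(st[i],cv2.minAreaRect(q),q.mean(0))
E
python3 sidefit.py
```

```text
tcp [639.5 281.5 174.8] window [639.6 281.6 100.1]
z 98.1 [ 6.40237e+02  2.79895e+02 -8.60000e-02] 0.093
z 100.1 [ 6.38861e+02  2.80698e+02 -8.90000e-02] 0.101
z 102.1 [ 6.37399e+02  2.81098e+02 -8.10000e-02] 0.105
[159 301  39  26 203] ((637.2860107421875, 280.3115234375), (68.9730224609375, 9.158979415893555), 86.56684112548828) [637.2445  281.00903]
```

play_rows(rows=[[[-0.02, -0.02, -0.3], [0, 0.01, 0]], [[0, 0, -0.3], [-0.01, 0.01, 0]], [[0, 0, -0.2], [0, 0, 0]], [[0, 0, -0.12], [0, 0, 0]], [[0, 0, 0], [0, 0, 0]], [[0, 0, 0], [0, 0, 0]], [[0, 0, 0], [0, 0, 0]]])

```text
time: 19.4
tool_pos: [638.9, 280.9, 146.9]
tcp_rot: [3.141, 0.002, -0.069]
contact_force: [-0.1, 0.7, -1.7]
grip_width: 25.5
finger_force: 30.0
```

```bash
python3 sidefit.py; python3 chk.py c4 | tail -1
```

```text
tcp [638.9 280.9 146.9] window [638.8 280.8  72.2]
z 70.2 [ 6.38420e+02  2.79759e+02 -5.10000e-02] 0.069
z 72.2 [ 6.36983e+02  2.80393e+02 -5.50000e-02] 0.071
z 74.2 [ 6.35590e+02  2.80767e+02 -4.80000e-02] 0.074
[638.81034669 280.81909741 146.84039838] [ 3.14081390e+00  1.93577854e-03 -6.89195568e-02]Traceback (most recent call last):
  File "sidefit.py", line 14, in <module>
    n,l,st,ce=cv2.connectedComponentsWithStats(g); i=1+np.argmax(st[1:,4])
                                                       ~~~~~~~~~^^^^^^^^^^
    return _wrapfunc(a, 'argmax', axis=axis, out=out, **kwds)
    return bound(*args, **kwds)
ValueError: attempt to get argmax of an empty sequence
```

View pics/c4.png

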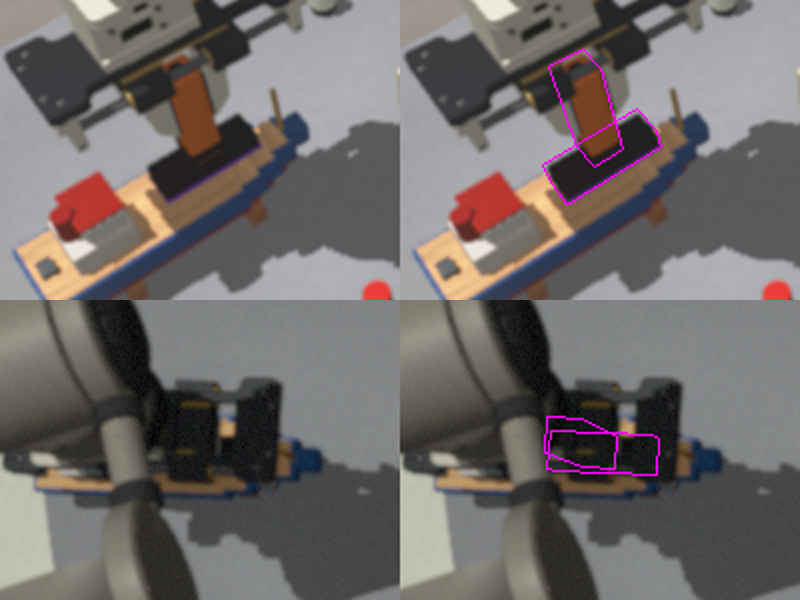

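The crop shows the lamp level and lengthwise just above the deck, covering the seam. The side fit puts the lamp at (637.0, 280.4) and the seam at (637.3, 280.3), both measured by that camera, so I'm handing in.

```bash
python3 -c "
from plant import bot
print(bot.close_job())"
```

```text
the job is handed in; nothing more can be done
None
```

I aimed the lamp squarely at the panel's resin spot at about 30 mm and held it there for about 2 s. It then went over the sticks to the boat, where it is held level about 10 mm above the seam, within about 1 mm of centre, and the job is handed in (no verdict came back).

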